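# Turn over the test marker of the radiator valve

## Task

The bronze radiator valve has passed its test: with the fingertips, turn over the hinged marker paddle of the stand just in front of the valve, on the robot's side of it: push it steadily up and over its pivot and press it down fully home on the other side so that its ringed face lies up. Be gentle, do not pinch or fling it, then move clear. Leave the brass tee's marker, both fittings, the nut and the hook rail where they are.

Things in the scene. Friction and masses are not known exactly. Their poses are not given: they have to be found in the camera images.
- flag_valve (a joint): the valve's paddle, to turn over; its value, rad: 0 = level to the robot's left (stand -x), blank face up; pi/2 = upright; pi = level to the robot's right (stand +x), ringed face up; stops at both ends. Stiff hinge: stays at any angle it is left at, about 1 to 1.5 N at the free edge moves it. Starts at 0.03 to 0.30.
- stand_valve: stand of the valve's paddle: fixed dark steel stand. Origin: centre of the underside of its 110 x 110 x 8 mm base plate. +y lies along the level pivot and roughly away from the robot, +x roughly to its right. Two uprights 22 (x) x 8 (y) mm at y = +-47 mm, 74 mm high. Two cross rests at x = +-30 mm, 66 mm wide, 10 mm thick, 54 mm high; outside them the space under the paddle is free.
- pivot_valve (a point): valve's stand: middle of the pivot axis, 62 mm above the stand's origin; the pivot pin ends 55 mm either side
- edge_valve (a point): valve's paddle: middle of the paddle's free edge on its mid-plane, 85 mm from the pivot axis; moves with it. Flat aluminium paddle 76 mm wide, 5 mm thick (mid-plane through the pivot axis), about 80 g; one face blank, the other with a dark ring 44 mm across
- flag_tee (a joint): the tee's paddle, to leave alone; its value, rad: 0 = level to the robot's left (stand -x), blank face up; pi/2 = upright; pi = level to the robot's right (stand +x), ringed face up; stops at both ends. Stiff hinge: stays at any angle it is left at, about 1 to 1.5 N at the free edge moves it. Starts at 0.03 to 0.30.
- stand_tee: stand of the tee's paddle: fixed dark steel stand. Origin: centre of the underside of its 110 x 110 x 8 mm base plate. +y lies along the level pivot and roughly away from the robot, +x roughly to its right. Two uprights 22 (x) x 8 (y) mm at y = +-47 mm, 74 mm high. Two cross rests at x = +-30 mm, 66 mm wide, 10 mm thick, 54 mm high; outside them the space under the paddle is free.
- edge_tee (a point): tee's paddle: middle of the paddle's free edge on its mid-plane, 85 mm from the pivot axis; moves with it. Flat aluminium paddle 76 mm wide, 5 mm thick (mid-plane through the pivot axis), about 80 g; one face blank, the other with a dark ring 44 mm across
- valve: loose bronze angle radiator valve with dark round wooden cap, standing upright 130 to 150 mm beyond the middle of its stand, away from the robot; about 40 mm across, a side outlet reaching 40 mm along its +y, 86 mm high. Origin: underside centre. Not to be disturbed
- tee: loose brass pipe tee lying flat 130 to 150 mm beyond the other stand; run 74 mm along its y, branch to 38 mm along its +x, 34 mm high. Origin: underside, below where run and branch meet. Not to be disturbed
- nut: loose chrome trap nut lying flat on the robot's side of the stands: ring 48 mm outside, 34 mm inside, 18 mm high. Origin: underside centre. Not to be disturbed
- hook_rail: loose rusty iron rail lying on its back on the robot's right, 200 x 30 mm, long side along its x, four hooks standing to 42 mm high. Origin: underside centre. Not to be disturbed
There are look-alikes about, which are no part of the job. Leave any pink look-alike of the stand_valve alone.

How it is judged:
By the outcome, as a careful person would: the job done as asked, in the order asked, and still so for the second after the job is handed in, with the robot touching nothing.
It also fails if it takes over 35 s, if anything falls off the work surface, if the arm or the gripper's body presses on something with over 40 N, if the wrist force passes 120 N, or if a joint passes its speed limit or range.

## Robot

A 6-joint arm with a two-finger parallel gripper is mounted at the origin on the work surface. World frame = base frame: x ahead of the robot, y to its left, z up, the work surface at z = 0. Lengths are in mm, angles in rad, forces in N, time in s.
With the tool pointing down it reaches from about 275 to 750 mm from the base axis. Payload 10.2 kg.
Tool frame: the origin (TCP) lies at the very end of the fingers, on their centre line; the grasp point (between the pads) lies 19 mm behind it (tcp_to_grasp is the distance from the TCP to the grasp point, in mm); y points along the fingers, x is the direction in which the jaws open and shut, and the axes are right-handed (so a half turn about y gives the same grasp; the last joint's range is limited). The gripper opens to 85 mm and grips with 20 to 120 N. Pads are 22 mm wide; open, the fingers measure 114 mm over their backs; the gripper's body (76 mm by 85 mm) begins 54 mm behind the grasp point. The pads swing forward as they close: fully open they stand 13 mm farther back than shut.
Start: joints at [-1.54, 0.313, 1.498, -0, 1.331, -0.223], TCP at [131.806, -508.191, 231.294] pointing down, gripper open.
Joint ranges: [-2.94, 2.94], [-0.97, 2.17], [0.19, 2.56], [-1.23, 4.37], [0.02, 3.11], [-2.88, 2.88]. Speed limits (rad/s): [2.39, 2.39, 3.01, 3.14, 3.14, 3.14].

## Interface

Orientations are given as a unit quaternion [w, x, y, z].
In Python, from workcell import read_state, grab_frame, get_calibration, finish_job, tcp_to_grasp gives the robot as it stands.
- The arm moves only by the shell command python3 -m creep 'ROWS' [FORCE]. ROWS is JSON, a list of rows, each an object with "claw": the opening, from 0 (shut) to 1 (fully open); "xyz": the shift along the tool's x, y, z in m, a list of three; "turn": the turn, a rotation vector about the tool's x, y, z in rad, a list of three. A call has 1 to 20 rows; each row shifts and turns the pose as measured when the row begins, along the tool's axes as they then stand; what a row does not reach is not made up. A row lasts 1/10 s, in which the tool goes at most 50 mm and 8.59 degrees, less where a joint would pass 70% of its speed; a pose out of reach is approached as far as the arm can. A call with a gripper value outside its range is refused whole. The fingers move at their own pace and stop on an object; FORCE is the grip in N (left out, the last holds). Time passes only in rows, so rows that do not move let the fingers close. It gives the time, the measured TCP pose, the force and the opening at its end, in the units of the state.
- read_state(): the state, without advancing time (a new reading comes with each control period).
- grab_frame(name): name is "scene" or "top"; returns (picture, depth): 384x512x3 uint8, blue, green, red; 384x512 float32, mm along the optical axis (not along the pixel's ray), 0 where there is no reading.
- get_calibration(name): a dict with "intrinsics" (3x3 intrinsics, pixels), "dist_coeffs" ([k1, k2, p1, p2, k3] as OpenCV has them; the pictures are not rectified), "eye" and "attitude" of the camera in the world. Camera axes: x right, y up, looking along -z (the intrinsics and any distortion apply to the point x, -y, -z); pixel columns grow to the right and rows downward; lengths in mm; the calibration is good to about 2 mm. A picture is of the moment at which its call begins. get_calibration takes no time and is no camera call.
- finish_job(): hands the job in, once; it reports no verdict.
The state is a dict: "time": time; "joints": joint angles; "qd": joint speeds; "effort": joint torques, N m; "ee_pos": TCP position; "tcp_rot": TCP orientation; "wrist_force": force on the tool from outside, world axes, zero at the start; "wrist_torque": the same for the moment, N m; "finger_gap": opening from 0.0 (shut) to 1.0 (fully open).
Only numpy, scipy, OpenCV 4.12 (cv2) and the standard library are available. Lean on these libraries where they do the work, as an engineer would, in place of code of your own. Each camera call takes 0.05 s, during which the arm holds its last target. There are 200 camera calls.

## Working session

There is one attempt and no reset: what is moved stays moved. The work goes in short steps, Python scripts to look and compute and a shell command to move; the robot and the scene stay as the last step left them, time stands still between calls to the robot, and variables do not carry over. Pictures are saved under pics/ and viewed, about 8 in all and at most 12, crops included, and the job is handed in when it is done.

```bash
mkdir -p pics; cat > h.py <<'E'
import numpy as np, cv2
from workcell import *
from scipy.spatial.transform import Rotation as R
def cal(n):
    c=get_calibration(n); K=np.array(c["intrinsics"],float); d=np.array(c["dist_coeffs"],float)
    a=np.array(c["attitude"],float)
    M=a if a.shape==(3,3) else R.from_quat(a,scalar_first=True).as_matrix()
    return K,d,np.array(c["eye"],float),M
def ray(n,uv):
    K,d,e,M=cal(n); p=cv2.undistortPoints(np.array(uv,float).reshape(-1,1,2),K,d)[:,0]
    return e,np.c_[p[:,0],-p[:,1],-np.ones(len(p))]@M.T
def onz(n,uv,z):
    e,r=ray(n,uv); return e+r*((z-e[2])/r[:,2])[:,None]
def dep(n,uv,D):
    e,r=ray(n,uv); return e+r*np.array([[D[int(round(v)),int(round(u))]] for u,v in uv])
def proj(n,P):
    K,d,e,M=cal(n); q=(np.array(P,float).reshape(-1,3)-e)@M; q=q*[1,-1,-1]
    return cv2.projectPoints(q,np.zeros(3),np.zeros(3),K,d)[0][:,0]
E
python3 - <<'E'
from h import *
print(get_calibration("top"),get_calibration("scene"),read_state(),tcp_to_grasp)
ims=[]
for n in("scene","top"):
    i,D=grab_frame(n); cv2.imwrite(f"pics/{n}0.png",cv2.resize(i,(800,600))); np.savez(f"{n}0.npz",i=i,D=D)
E
```

```text
{'intrinsics': array([[400.21595204,   0.        , 256.6778114 ],
       [  0.        , 400.21595204, 189.1764287 ],
       [  0.        ,   0.        ,   1.        ]]), 'dist_coeffs': array([-0.06477803,  0.        ,  0.        ,  0.        ,  0.        ]), 'eye': array([ 489.57032978,  -36.97898115, 1039.05287751]), 'attitude': array([ 0.71050015,  0.04051141, -0.03181728, -0.70180911])} {'intrinsics': array([[361.13891202,   0.        , 258.32292097],
       [  0.        , 361.13891202, 190.45027718],
       [  0.        ,   0.        ,   1.        ]]), 'dist_coeffs': array([-0.0301482,  0.       ,  0.       ,  0.       ,  0.       ]), 'eye': array([ 971.47195639, -347.01479336,  779.66030249]), 'attitude': array([0.8689126 , 0.25795444, 0.1269934 , 0.40289338])} {'time': 0.0, 'joints': array([-1.54042399e+00,  3.13463855e-01,  1.49845613e+00,  1.29009328e-05,
        1.33099492e+00, -2.23408925e-01]), 'qd': array([-6.04966741e-04,  9.47541079e-04,  4.12194106e-04, -1.04382702e-03,
        9.10510671e-05, -3.39879680e-05]), 'effort': array([-3.29844806e-05, -4.12260747e+01, -2.59746766e+01, -2.45810934e-04,
        4.17982505e-03, -2.35866725e-05]), 'ee_pos': array([ 131.78830549, -507.919296  ,  230.72081787]), 'tcp_rot': array([ 0.55961819, -0.5588908 ,  0.43299941, -0.43241191]), 'wrist_force': array([ 0.15021108, -0.06384648, -0.54860442]), 'wrist_torque': array([-0.03021015, -0.00807418, -0.0418828 ]), 'finger_gap': 0.9987700087087952} 18.700000000000003
```

View pics/scene0.png

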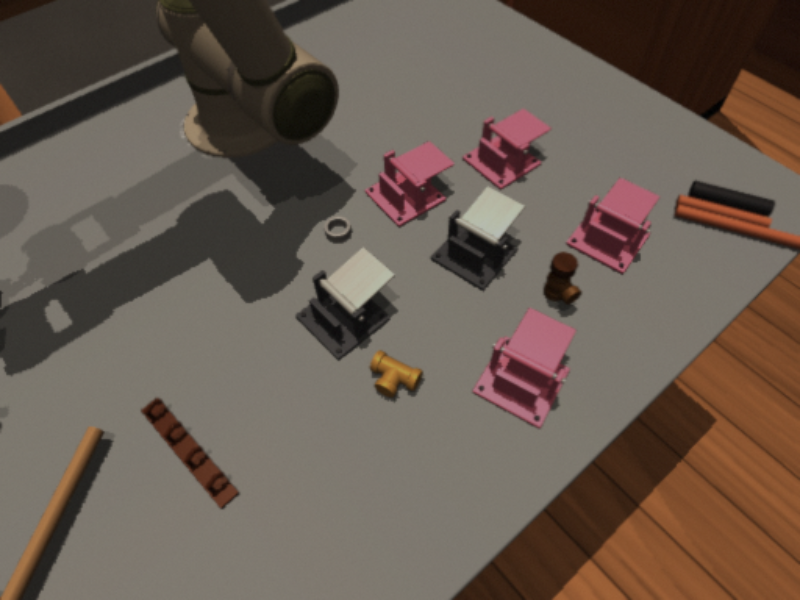

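View pics/top0.png

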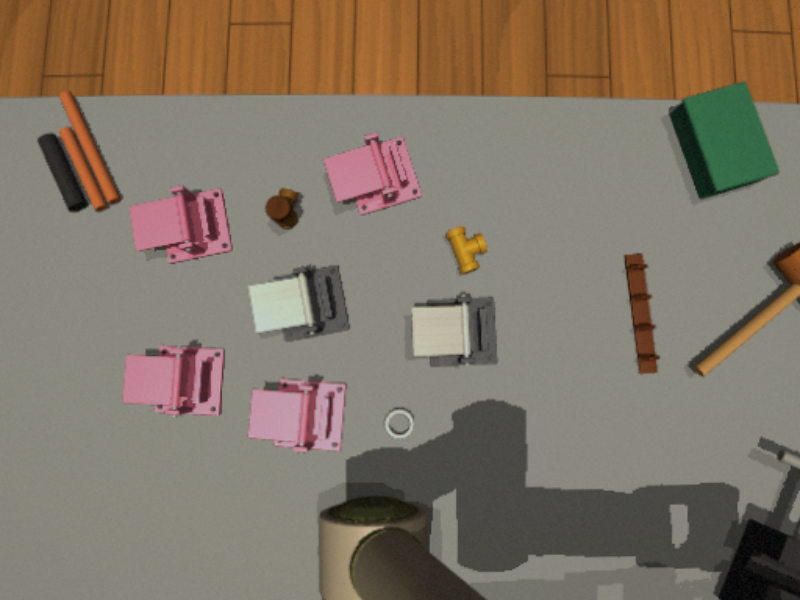

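The valve is at top (283,207). Candidates for its marker are the dark stand with the pale paddle at (300,303), the tee's dark stand at (455,330), and pink stands at (180,225), (175,380), (298,415) and (372,175). I choose (300,303), since it is dark steel and directly robot-side of the valve. Next I measure it and check it in a crop.

```bash
python3 - <<'E'
from h import *
f=np.load("top0.npz"); i,D=f["i"],f["D"]; s=512/800
hsv=cv2.cvtColor(i,cv2.COLOR_BGR2HSV)
def cloud(m):
    v,u=np.nonzero(m&(D>0)); e,r=ray("top",np.c_[u,v]); return e+r*D[v,u][:,None],np.c_[u,v]
def comp(m,seed):
    n,l=cv2.connectedComponents(m.astype(np.uint8)); return l==l[seed[1],seed[0]]
for nm,seed,sb in (("valve",(int(278*s),int(303*s)),(int(340*s),int(290*s))),("tee",(int(438*s),int(330*s)),(int(490*s),int(330*s)))):
    m=comp(hsv[...,2]>165,seed); P,_=cloud(m)
    P=P[(P[:,2]>45)&(P[:,2]<110)]
    c=np.median(P,0); A=np.c_[P[:,:2],np.ones(len(P))]; k=np.linalg.lstsq(A,P[:,2],rcond=None)[0]
    print(nm,len(P),c,"plane",k,"tilt",np.arctan(np.hypot(*k[:2])),"dir",np.degrees(np.arctan2(k[1],k[0])),"zr",P[:,2].min(),P[:,2].max())
    ct=max(cv2.findContours(m.astype(np.uint8),0,2)[0],key=cv2.contourArea)
    bx=cv2.boxPoints(cv2.minAreaRect(ct)); 
    e,r=ray("top",bx); t=(k[0]*e[0]+k[1]*e[1]+k[2]-e[2])/(r[:,2]-r[:,:2]@k[:2]); print((e+r*t[:,None]).round(1))
    # dark base
    mb=comp((hsv[...,2]<75)&(hsv[...,1]<90),sb); Pb,uv=cloud(mb); g=Pb[:,2]<20
    print("base dark",mb.sum(),g.sum()); 
    if g.sum()>30: 
        b=cv2.minAreaRect(Pb[g][:,:2].astype(np.float32)); print(b, cv2.boxPoints(b).round(1))
pt=dict(valve=(283,207),nut=(400,423))
for k,(u,v) in pt.items(): print(k,dep("top",[(u*s,v*s)],D))
# scene rects for pic
c=i[int(150*s):int(380*s),int(220*s):int(520*s)]
cv2.imwrite("pics/crop1.png",cv2.resize(c,None,fx=4,fy=4,interpolation=2)); print(c.shape, int(150*s),int(220*s))
E
```

```text
valve 1079 [573.69230425 165.60581548  70.1430712 ] plane [-3.19378741e-02  1.44985224e-01  6.48855327e+01] tilt 0.14738472022039983 dir 102.422919152708 zr 60.37938665648403 81.03507174977995
[[606.3 216.6  76.9]
 [623.8 130.9  63.9]
 [544.7 115.4  64.2]
 [528.3 200.5  77.1]]
base dark 181928 164082
((849.8582153320312, 11.9410400390625), (1540.0157470703125, 2535.920654296875), 0.31374257802963257) [[   72.9  1275.7]
 [   86.8 -1260.2]
 [ 1626.8 -1251.8]
 [ 1612.9  1284.1]]
tee 1048 [535.56212484 -83.82852533  71.52653101] plane [-1.41905064e-02  1.80892360e-01  9.47102106e+01] tilt 0.17949524638618455 dir 94.48550960069495 zr 60.54803229358811 82.6651017629315
[[ 570.   -39.8   79.4]
 [ 576.7 -126.3   63.7]
 [ 498.9 -130.4   64.1]
 [ 493.5  -44.5   79.7]]
base dark 181928 164082
((849.8582153320312, 11.9410400390625), (1540.0157470703125, 2535.920654296875), 0.31374257802963257) [[   72.9  1275.7]
 [   86.8 -1260.2]
 [ 1626.8 -1251.8]
 [ 1612.9  1284.1]]
valve [[725.3173514  162.54304288  82.64382465]]
nut [[385.90332122 -24.45034811  -1.6309943 ]]
(147, 192, 3) 96 140
```

View pics/crop1.png

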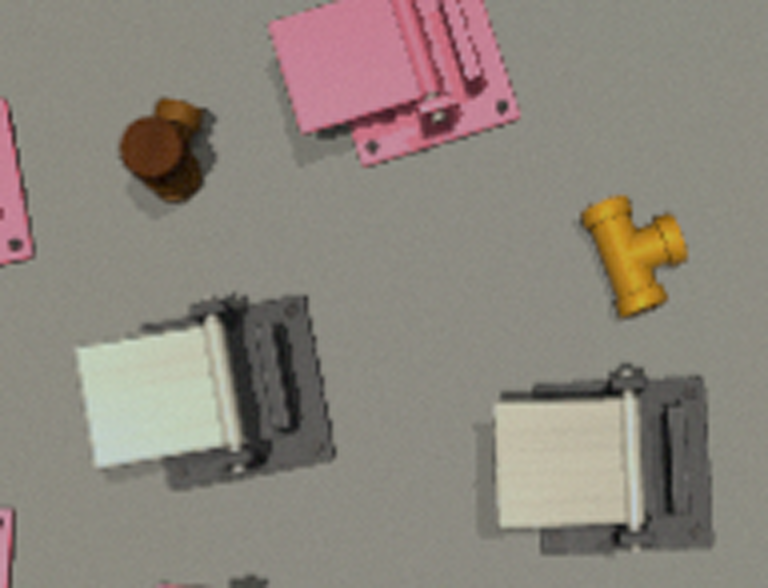

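The crop shows the chosen stand at crop (215,395), dark with a pale paddle. The valve is straight beyond it at (160,150), and the pink stands are elsewhere. The pivot is about (584,125,62), stand yaw gives +x = (0.2,-0.98), and the paddle is at about 0.15 rad. I now compute the first transit.

```bash
cat >> h.py <<'E'
PV=np.array([584,125,62.]); th=np.radians(11.6)
XS=np.array([np.sin(th),-np.cos(th),0]); YS=np.array([np.cos(th),np.sin(th),0]); Z=np.array([0,0,1.])
def W(s,z,y=0): return PV*[1,1,0]+XS*s+YS*y+Z*z   # stand s, world z
def tgt(t,flip=1):
    y=np.sin(t)*XS-np.cos(t)*Z; x=flip*YS; return np.c_[x,y,np.cross(x,y)]
def go(s,z,t,flip=1,jaw='y',y=0):
    st=read_state(); C=R.from_quat(st["tcp_rot"],scalar_first=True).as_matrix()
    T=tgt(np.radians(t),flip)
    if jaw=='x': T=np.c_[-T[:,2],T[:,1],T[:,0]]
    d=W(s,z,y)-st["ee_pos"]
    rv=R.from_matrix(C.T@T).as_rotvec()
    print("shift tool",(C.T@d).round(1),"world",d.round(1),"rot",rv.round(3),"deg",np.degrees(np.linalg.norm(rv)).round(1))
def where():
    st=read_state(); C=R.from_quat(st["tcp_rot"],scalar_first=True).as_matrix(); p=st["ee_pos"]-PV
    print("t",round(st["time"],2),"s",(p@XS).round(1),"y",(p@YS).round(1),"z",st["ee_pos"][2].round(1),"tilt",np.degrees(np.arctan2(C[:,1]@XS,-C[2,1])).round(1),"offaxis",(C[:,1]@YS).round(3),"F",(st["wrist_force"]@np.c_[XS,YS,Z]).round(2),"j",st["joints"].round(2),"gap",round(st["finger_gap"],2))
    print("axes in stand frame (cols x,y,z)\n",(np.c_[XS,YS,Z].T@C).round(3))
E
python3 - <<'E'
from h import *
where()
for f in(1,-1):
  for j in "yx": print(f,j); go(-150,230,0,f,j)
E
```

```text
t 0.1 s 529.1 y -570.2 z 230.8 tilt -0.1 offaxis 0.0 F [-0.25  0.43 -0.13] j [-1.54  0.31  1.5  -0.    1.33 -0.22] gap 1.0
axes in stand frame (cols x,y,z)
 [[ 0.999 -0.001 -0.051]
 [ 0.051  0.     0.999]
 [-0.001 -1.     0.   ]]
1 y
shift tool [-648.9    1.7  604.3] world [422.  779.9  -0.8] rot [-1.000e-03 -1.519e+00 -1.000e-03] deg 87.1
1 x
shift tool [-648.9    1.7  604.3] world [422.  779.9  -0.8] rot [-0.     0.051 -0.001] deg 2.9
-1 y
shift tool [-648.9    1.7  604.3] world [422.  779.9  -0.8] rot [ 1.000e-03  1.622e+00 -1.000e-03] deg 92.9
-1 x
shift tool [-648.9    1.7  604.3] world [422.  779.9  -0.8] rot [-2.00e-03 -3.09e+00  0.00e+00] deg 177.1
```

```bash
python3 -m creep '[{"claw":0,"xyz":[-0.036,0,0.034],"turn":[0,0,0]},{"claw":0,"xyz":[-0.036,0,0.034],"turn":[0,0,0]},{"claw":0,"xyz":[-0.036,0,0.034],"turn":[0,0,0]},{"claw":0,"xyz":[-0.036,0,0.034],"turn":[0,0,0]},{"claw":0,"xyz":[-0.036,0,0.034],"turn":[0,0,0]},{"claw":0,"xyz":[-0.036,0,0.034],"turn":[0,0,0]},{"claw":0,"xyz":[-0.036,0,0.034],"turn":[0,0,0]},{"claw":0,"xyz":[-0.036,0,0.034],"turn":[0,0,0]},{"claw":0,"xyz":[-0.036,0,0.034],"turn":[0,0,0]},{"claw":0,"xyz":[-0.036,0,0.034],"turn":[0,0,0]},{"claw":0,"xyz":[-0.036,0,0.034],"turn":[0,0,0]},{"claw":0,"xyz":[-0.036,0,0.034],"turn":[0,0,0]},{"claw":0,"xyz":[-0.036,0,0.034],"turn":[0,0,0]},{"claw":0,"xyz":[-0.036,0,0.034],"turn":[0,0,0]},{"claw":0,"xyz":[-0.036,0,0.034],"turn":[0,0,0]},{"claw":0,"xyz":[-0.036,0,0.034],"turn":[0,0,0]}]' 20; python3 -c "
from h import *
where();go(-150,200,55,1,'x')"
```

```text
time: 1.7
ee_pos: [514.3, 193.3, 229.8]
tcp_rot: [0.558, -0.556, 0.436, -0.434]
wrist_force: [0.7, -0.8, 0.7]
finger_gap: 0.004
t 1.7 s -80.9 y -54.5 z 229.8 tilt -0.2 offaxis 0.001 F [0.9  0.49 0.68] j [0.14 0.37 1.43 0.   1.35 1.47] gap 0.0
axes in stand frame (cols x,y,z)
 [[ 0.999 -0.004 -0.042]
 [ 0.042  0.001  0.999]
 [-0.004 -1.     0.001]]
shift tool [-66.6  30.1  57.4] world [ 39.5  78.6 -29.8] rot [-0.021  0.039 -0.963] deg 55.3
```

```bash
python3 -m creep '[{"claw":0,"xyz":[-0.033,0,0.029],"turn":[0,0.02,0]},{"claw":0,"xyz":[-0.033,0,0.029],"turn":[-0.02,0.02,0]},{"claw":0,"xyz":[0,0,0],"turn":[0,0,-0.12]},{"claw":0,"xyz":[0,0,0],"turn":[0,0,-0.12]},{"claw":0,"xyz":[0,0,0],"turn":[0,0,-0.12]},{"claw":0,"xyz":[0,0,0],"turn":[0,0,-0.12]},{"claw":0,"xyz":[0,0,0],"turn":[0,0,-0.12]},{"claw":0,"xyz":[0,0,0],"turn":[0,0,-0.12]},{"claw":0,"xyz":[0,0,0],"turn":[0,0,-0.12]},{"claw":0,"xyz":[0,0,0],"turn":[0,0,-0.12]}]'; python3 -c "
from h import *
where();go(-130,75,55,1,'x')"
```

```text
time: 2.7
ee_pos: [557.7, 279.9, 226.7]
tcp_rot: [-0.268, 0.702, -0.131, 0.647]
wrist_force: [1.5, -1.0, 0.2]
finger_gap: -0.002
t 2.7 s -157.0 y 5.3 z 226.7 tilt 56.9 offaxis -0.007 F [1.28 1.22 0.22] j [ 0.59  0.83  0.97 -0.9   1.76  1.97] gap -0.0
axes in stand frame (cols x,y,z)
 [[ 0.546  0.838 -0.004]
 [ 0.019 -0.007  1.   ]
 [ 0.838 -0.546 -0.019]]
shift tool [-112.5  105.5   -2.5] world [   0.2  -27.6 -151.7] rot [0.007 0.018 0.034] deg 2.2
```

```bash
python3 -m creep '[{"claw":0,"xyz":[-0.023,0.021,0],"turn":[0,0.02,0.01]},{"claw":0,"xyz":[-0.023,0.021,0],"turn":[0,0,0.01]},{"claw":0,"xyz":[-0.023,0.021,0],"turn":[0,0,0.01]},{"claw":0,"xyz":[-0.023,0.021,-0.001],"turn":[0,0,0]},{"claw":0,"xyz":[-0.02,0.018,-0.001],"turn":[0,0,0]},{"claw":0,"xyz":[0,0,0],"turn":[0,0,0]}]'; python3 - <<'E'
from h import *
where();go(-79,44,55,1,'x')
i,D=grab_frame("scene"); cv2.imwrite("pics/s1.png",cv2.resize(i[60:260,180:446],(800,600)))
E
```

```text
time: 3.3
ee_pos: [556.3, 258.4, 65.6]
tcp_rot: [-0.275, 0.697, -0.142, 0.647]
wrist_force: [-0.3, -0.1, -0.7]
finger_gap: 0.002
t 3.3 s -136.2 y -0.3 z 65.6 tilt 55.5 offaxis -0.009 F [ 0.04 -0.29 -0.65] j [ 0.56  0.98  1.13 -0.88  1.54  2.2 ] gap 0.0
axes in stand frame (cols x,y,z)
 [[ 0.567  0.824  0.003]
 [ 0.008 -0.009  1.   ]
 [ 0.824 -0.567 -0.011]]
shift tool [14.6 59.4  0.7] world [ 11.8 -56.  -21.6] rot [0.009 0.008 0.008] deg 0.8
```

View pics/s1.png

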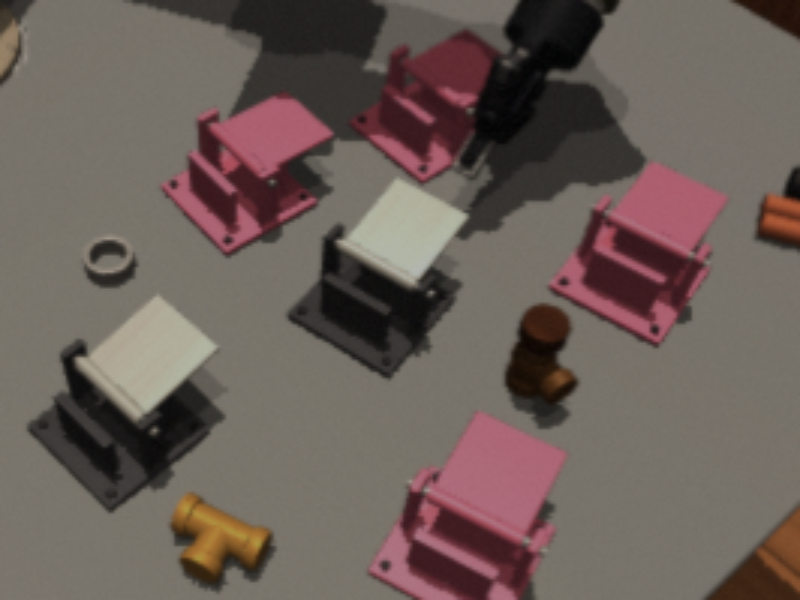

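Fingertips at (470,160) are lined up with the paddle's free edge (440,200), between the pink stands and clear of them. Next I slide under it.

```bash
python3 -m creep '[{"claw":0,"xyz":[0,0.02,0],"turn":[0,0,0]},{"claw":0,"xyz":[0,0.02,0],"turn":[0.01,0.01,0]},{"claw":0,"xyz":[0.005,0.012,0],"turn":[0,0,0]},{"claw":0,"xyz":[0.007,0.006,0.001],"turn":[0,0,0]},{"claw":0,"xyz":[0,0,0],"turn":[0,0,0]}]'
cat >> h.py <<'E'
H=14.5
def tip(ph):
    p=np.radians(ph); t=np.radians(np.interp(ph,[0,45,170],[55,55,0])); b=np.interp(ph,[30,60],[0,1])
    a=12*(1-b); r=85+(72-85)*b; n=np.array([np.sin(p),np.cos(p)])
    x=np.array([np.cos(t),np.sin(t)]); y=np.array([np.sin(t),-np.cos(t)])
    q=r*np.array([-np.cos(p),np.sin(p)])-2.5*n-H*x+a*y
    return np.array([q[0],q[1]+62]),t
def plan(phs):
    st=read_state(); C=R.from_quat(st["tcp_rot"],scalar_first=True).as_matrix(); p=st["ee_pos"]-PV
    cur=np.array([p@XS,st["ee_pos"][2]]); tc=np.arctan2(C[:,1]@XS,-C[2,1])
    for ph in phs:
        q,t=tip(ph); x=np.array([np.cos(tc),np.sin(tc)]); y=np.array([np.sin(tc),-np.cos(tc)])
        d=q-cur; print(ph,"abs",q.round(0),"xy",(d@x/1e3).round(4),(d@y/1e3).round(4),"turnz",round(tc-t,3)); cur,tc=q,t
E
python3 -c "
from h import *
where();plan([4,8,12,16,20,24,28,32])"
```

```text
time: 3.85
ee_pos: [572.4, 206.4, 52.5]
tcp_rot: [-0.281, 0.687, -0.139, 0.655]
wrist_force: [-1.0, 0.2, 0.4]
finger_gap: -0.0
t 3.85 s -82.1 y 5.0 z 52.5 tilt 55.3 offaxis 0.012 F [-0.45 -0.97  0.41] j [ 0.49  0.95  1.24 -0.93  1.42  2.24] gap -0.0
axes in stand frame (cols x,y,z)
 [[ 0.569  0.822 -0.002]
 [-0.013  0.012  1.   ]
 [ 0.822 -0.569  0.017]]
4 abs [-83.  47.] xy -0.0056 0.0022 turnz 0.006
8 abs [-83.  53.] xy 0.0051 -0.003 turnz 0.0
12 abs [-82.  58.] xy 0.0053 -0.0027 turnz 0.0
16 abs [-81.  64.] xy 0.0055 -0.0023 turnz 0.0
20 abs [-79.  70.] xy 0.0056 -0.0019 turnz 0.0
24 abs [-77.  76.] xy 0.0057 -0.0015 turnz 0.0
28 abs [-75.  81.] xy 0.0058 -0.0011 turnz 0.0
32 abs [-72.  86.] xy 0.0059 -0.0006 turnz 0.0
```

```bash
python3 -m creep '[{"claw":0,"xyz":[0.0055,-0.003,-0.001],"turn":[0,0,0]},{"claw":0,"xyz":[0.0055,-0.002,-0.001],"turn":[-0.01,-0.01,0]},{"claw":0,"xyz":[0.0055,-0.002,-0.001],"turn":[0,0,0]},{"claw":0,"xyz":[0.0055,-0.002,-0.001],"turn":[0,0,0]},{"claw":0,"xyz":[0.006,-0.0015,0],"turn":[0,0,0]},{"claw":0,"xyz":[0.006,-0.001,0],"turn":[0,0,0]},{"claw":0,"xyz":[0.006,-0.0005,0],"turn":[0,0,0]}]'
python3 - <<'E'
from h import *
where();plan(range(32,84,4))
i,D=grab_frame("scene"); cv2.imwrite("pics/s2.png",cv2.resize(i[90:210,260:420],(800,600)))
E
```

```text
time: 4.55
ee_pos: [570.8, 194.3, 97.4]
tcp_rot: [-0.28, 0.691, -0.141, 0.651]
wrist_force: [0.2, 0.8, -0.8]
finger_gap: 0.002
t 4.55 s -70.5 y 1.1 z 97.4 tilt 55.2 offaxis 0.004 F [-0.76  0.34 -0.75] j [ 0.47  0.87  1.26 -0.92  1.45  2.18] gap 0.0
axes in stand frame (cols x,y,z)
 [[ 0.571  0.821 -0.002]
 [-0.003  0.004  1.   ]
 [ 0.821 -0.571  0.005]]
32 abs [-72.  86.] xy -0.01 0.0054 turnz 0.004
36 abs [-69.  91.] xy 0.0058 -0.0001 turnz 0.0
40 abs [-65.  95.] xy 0.0056 0.0003 turnz 0.0
44 abs [-62.  99.] xy 0.0053 0.0006 turnz 0.0
48 abs [-58. 103.] xy 0.0049 0.0006 turnz 0.023
52 abs [-55. 107.] xy 0.0047 0.0007 turnz 0.031
56 abs [-51. 110.] xy 0.0045 0.0009 turnz 0.031
60 abs [-48. 112.] xy 0.0044 0.001 turnz 0.031
64 abs [-44. 115.] xy 0.0048 0.0011 turnz 0.031
68 abs [-40. 118.] xy 0.0047 0.0013 turnz 0.031
72 abs [-35. 120.] xy 0.0046 0.0015 turnz 0.031
76 abs [-31. 122.] xy 0.0046 0.0017 turnz 0.031
80 abs [-26. 123.] xy 0.0045 0.0019 turnz 0.031
```

View pics/s2.png

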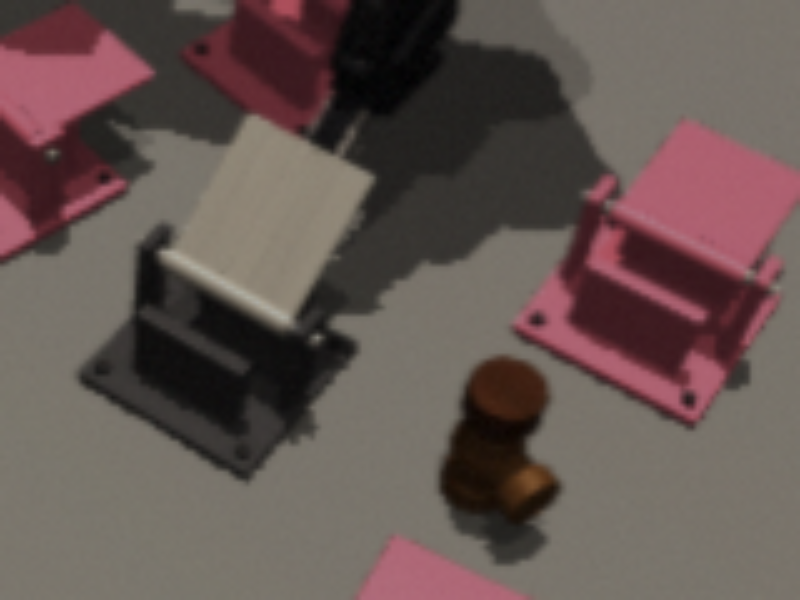

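The paddle is rising, with its edge at (310,145) and the finger under it near the middle. I continue pushing.

```bash
python3 -m creep '[{"claw":0,"xyz":[0.005,0.001,0],"turn":[0,0,0]},{"claw":0,"xyz":[0.005,0.001,0],"turn":[0,0,0.02]},{"claw":0,"xyz":[0.005,0.001,0],"turn":[0,0,0.03]},{"claw":0,"xyz":[0.005,0.001,0],"turn":[0,0,0.03]},{"claw":0,"xyz":[0.005,0.001,0],"turn":[0,0,0.03]},{"claw":0,"xyz":[0.005,0.001,0],"turn":[0,0,0.03]},{"claw":0,"xyz":[0.005,0.0015,0],"turn":[0,0,0.03]},{"claw":0,"xyz":[0.005,0.0015,0],"turn":[0,0,0.03]}]'
python3 - <<'E'
from h import *
where();plan(range(72,124,4))
E
```

```text
time: 5.4
ee_pos: [578.0, 159.9, 125.7]
tcp_rot: [-0.349, 0.671, -0.215, 0.618]
wrist_force: [0.1, 1.1, -1.0]
finger_gap: 0.001
t 5.4 s -35.4 y 1.1 z 125.7 tilt 42.8 offaxis 0.006 F [-1.03  0.29 -1.  ] j [ 0.36  0.72  1.33 -0.77  1.32  2.02] gap 0.0
axes in stand frame (cols x,y,z)
 [[ 0.734  0.679 -0.001]
 [-0.003  0.006  1.   ]
 [ 0.679 -0.734  0.006]]
72 abs [-35. 120.] xy -0.0039 0.0045 turnz -0.006
76 abs [-31. 122.] xy 0.0046 0.0017 turnz 0.031
80 abs [-26. 123.] xy 0.0045 0.0019 turnz 0.031
84 abs [-21. 124.] xy 0.0044 0.002 turnz 0.031
88 abs [-17. 125.] xy 0.0043 0.0022 turnz 0.031
92 abs [-12. 126.] xy 0.0042 0.0024 turnz 0.031
96 abs [ -7. 126.] xy 0.0041 0.0025 turnz 0.031
100 abs [ -2. 126.] xy 0.0039 0.0027 turnz 0.031
104 abs [  2. 125.] xy 0.0038 0.0028 turnz 0.031
108 abs [  7. 125.] xy 0.0037 0.003 turnz 0.031
112 abs [ 12. 123.] xy 0.0035 0.0031 turnz 0.031
116 abs [ 16. 122.] xy 0.0034 0.0033 turnz 0.031
120 abs [ 20. 120.] xy 0.0033 0.0034 turnz 0.031
```

```bash
python3 -m creep '[{"claw":0,"xyz":[0.004,0.003,0],"turn":[0,0,0.03]},{"claw":0,"xyz":[0.004,0.003,0],"turn":[0,0,0.03]},{"claw":0,"xyz":[0.004,0.003,0],"turn":[0,0,0.03]},{"claw":0,"xyz":[0.004,0.003,0],"turn":[0,0,0.03]},{"claw":0,"xyz":[0.004,0.003,0],"turn":[0,0,0.03]},{"claw":0,"xyz":[0.004,0.003,0],"turn":[0,0,0.03]},{"claw":0,"xyz":[0.004,0.003,0],"turn":[0,0,0.03]},{"claw":0,"xyz":[0.004,0.003,0],"turn":[0,0,0.03]}]'
python3 - <<'E'
from h import *
where();plan(range(104,184,4))
i,D=grab_frame("scene"); cv2.imwrite("pics/s3.png",cv2.resize(i[70:220,250:450],(800,600)))
E
```

```text
time: 6.2
ee_pos: [587.0, 117.1, 126.1]
tcp_rot: [-0.427, 0.637, -0.3, 0.568]
wrist_force: [-0.1, 1.1, -0.4]
finger_gap: 0.001
t 6.2 s 8.4 y 1.4 z 126.1 tilt 27.8 offaxis 0.008 F [-1.12  0.09 -0.45] j [ 0.2   0.62  1.4  -0.53  1.17  1.79] gap 0.0
axes in stand frame (cols x,y,z)
 [[ 0.884  0.467 -0.001]
 [-0.003  0.008  1.   ]
 [ 0.467 -0.884  0.009]]
104 abs [  2. 125.] xy -0.0057 -0.0022 turnz -0.021
108 abs [  7. 125.] xy 0.0037 0.003 turnz 0.031
112 abs [ 12. 123.] xy 0.0035 0.0031 turnz 0.031
116 abs [ 16. 122.] xy 0.0034 0.0033 turnz 0.031
120 abs [ 20. 120.] xy 0.0033 0.0034 turnz 0.031
124 abs [ 25. 118.] xy 0.0031 0.0035 turnz 0.031
128 abs [ 29. 116.] xy 0.0029 0.0036 turnz 0.031
132 abs [ 32. 113.] xy 0.0028 0.0037 turnz 0.031
136 abs [ 36. 110.] xy 0.0026 0.0039 turnz 0.031
140 abs [ 39. 107.] xy 0.0024 0.004 turnz 0.031
144 abs [ 43. 103.] xy 0.0023 0.004 turnz 0.031
148 abs [ 45. 100.] xy 0.0021 0.0041 turnz 0.031
152 abs [48. 96.] xy 0.0019 0.0042 turnz 0.031
156 abs [50. 92.] xy 0.0017 0.0043 turnz 0.031
160 abs [52. 88.] xy 0.0015 0.0043 turnz 0.031
164 abs [54. 84.] xy 0.0014 0.0044 turnz 0.031
168 abs [55. 79.] xy 0.0012 0.0044 turnz 0.031
172 abs [56. 74.] xy 0.001 0.0047 turnz 0.015
176 abs [57. 70.] xy 0.0007 0.005 turnz 0.0
180 abs [58. 65.] xy 0.0003 0.005 turnz 0.0
```

View pics/s3.png

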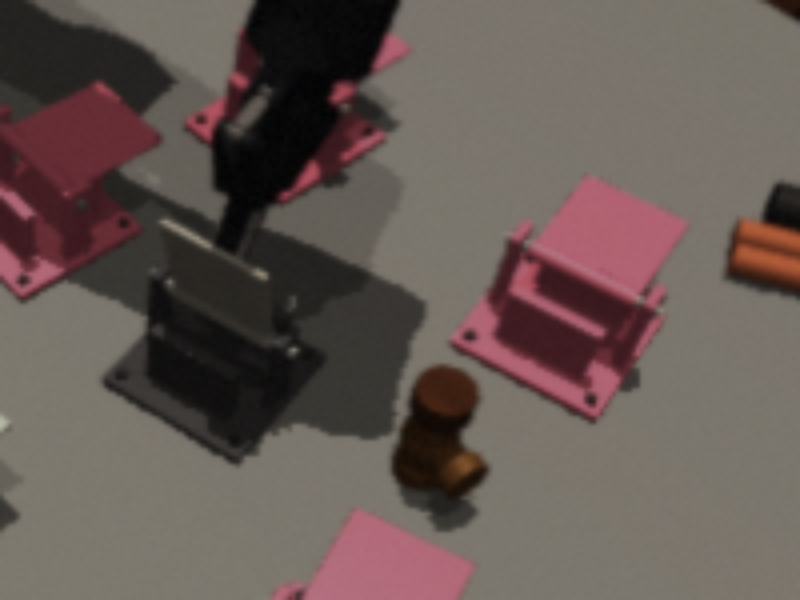

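The paddle (220,280) stands upright and just past, with the fingertips behind it. I push it over and down.

```bash
python3 -m creep '[{"claw":0,"xyz":[0.002,0.004,0],"turn":[0,0,0.03]},{"claw":0,"xyz":[0.002,0.004,0],"turn":[0,0,0.03]},{"claw":0,"xyz":[0.0025,0.004,0],"turn":[0,0,0.03]},{"claw":0,"xyz":[0.0025,0.004,0],"turn":[0,0,0.03]},{"claw":0,"xyz":[0.0025,0.004,0],"turn":[0,0,0.03]},{"claw":0,"xyz":[0.0025,0.004,0],"turn":[0,0,0.03]},{"claw":0,"xyz":[0.0025,0.004,0],"turn":[0,0,0.03]},{"claw":0,"xyz":[0.002,0.004,0],"turn":[0,0,0.03]}]'
python3 - <<'E'
from h import *
where();plan(range(140,184,4))
E
```

```text
time: 7.05
ee_pos: [593.8, 85.8, 103.2]
tcp_rot: [-0.495, 0.593, -0.378, 0.51]
wrist_force: [-0.2, 0.6, 0.6]
finger_gap: -0.003
t 7.05 s 40.4 y 1.8 z 103.2 tilt 13.4 offaxis 0.011 F [-0.58 -0.05  0.62] j [ 0.05  0.6   1.44 -0.26  1.07  1.54] gap -0.0
axes in stand frame (cols x,y,z)
 [[ 0.973  0.231 -0.   ]
 [-0.002  0.011  1.   ]
 [ 0.231 -0.973  0.011]]
140 abs [ 39. 107.] xy -0.0001 -0.0038 turnz 0.003
144 abs [ 43. 103.] xy 0.0023 0.004 turnz 0.031
148 abs [ 45. 100.] xy 0.0021 0.0041 turnz 0.031
152 abs [48. 96.] xy 0.0019 0.0042 turnz 0.031
156 abs [50. 92.] xy 0.0017 0.0043 turnz 0.031
160 abs [52. 88.] xy 0.0015 0.0043 turnz 0.031
164 abs [54. 84.] xy 0.0014 0.0044 turnz 0.031
168 abs [55. 79.] xy 0.0012 0.0044 turnz 0.031
172 abs [56. 74.] xy 0.001 0.0047 turnz 0.015
176 abs [57. 70.] xy 0.0007 0.005 turnz 0.0
180 abs [58. 65.] xy 0.0003 0.005 turnz 0.0
```

```bash
python3 -m creep '[{"claw":0,"xyz":[0.002,0.0045,0],"turn":[0,0,0.03]},{"claw":0,"xyz":[0.002,0.0045,0],"turn":[0,0,0.03]},{"claw":0,"xyz":[0.002,0.0045,0],"turn":[0,0,0.03]},{"claw":0,"xyz":[0.002,0.0045,0],"turn":[0,0,0.03]},{"claw":0,"xyz":[0.0015,0.0045,0],"turn":[0,0,0.03]},{"claw":0,"xyz":[0.001,0.0045,0],"turn":[0,0,0.03]},{"claw":0,"xyz":[0.001,0.004,0],"turn":[0,0,0.03]}]'
python3 - <<'E'
from h import *
where()
E
```

```text
time: 7.75
ee_pos: [597.3, 69.0, 73.2]
tcp_rot: [0.548, -0.547, 0.441, -0.453]
wrist_force: [1.7, 1.5, 0.0]
finger_gap: -0.003
t 7.75 s 57.5 y 1.8 z 73.2 tilt 0.7 offaxis 0.012 F [-1.11  2.01  0.  ] j [-0.08  0.63  1.45 -0.01  1.05  1.3 ] gap -0.0
axes in stand frame (cols x,y,z)
 [[ 1.     0.013  0.001]
 [-0.001  0.012  1.   ]
 [ 0.013 -1.     0.012]]
```

```bash
python3 -m creep '[{"claw":0,"xyz":[0.001,0.003,0],"turn":[0,0,0]},{"claw":0,"xyz":[0.001,0.003,0],"turn":[0,0,0]},{"claw":0,"xyz":[0.0,0.002,0],"turn":[0,0,0]}]'
python3 -m creep '[{"claw":0,"xyz":[0,0.0015,0],"turn":[0,0,0]}]'
```

```text
time: 8.05
ee_pos: [597.9, 65.9, 64.5]
tcp_rot: [0.548, -0.547, 0.441, -0.454]
wrist_force: [-0.7, -0.7, 5.8]
finger_gap: -0.0
time: 8.15
ee_pos: [598.1, 65.9, 64.1]
tcp_rot: [0.548, -0.548, 0.441, -0.454]
wrist_force: [-7.5, -0.4, 20.1]
finger_gap: -0.002
```

```bash
python3 -m creep '[{"claw":0,"xyz":[0,0.0015,0],"turn":[0,0,0]}]'
```

```text
time: 8.25
ee_pos: [598.1, 65.9, 64.2]
tcp_rot: [-0.548, 0.548, -0.44, 0.454]
wrist_force: [-8.7, -1.6, 16.0]
finger_gap: -0.001
```

It is pressed on the stop: 16–20 N, and z no longer changes. I lift straight up and move clear.

```bash
python3 -m creep '[{"claw":0,"xyz":[0,-0.005,0],"turn":[0,0,0]},{"claw":0,"xyz":[0,-0.02,0],"turn":[0,0,0]},{"claw":0,"xyz":[0,-0.04,0],"turn":[0,0,0]},{"claw":0,"xyz":[0,-0.05,0],"turn":[0,0,0]},{"claw":0,"xyz":[0,-0.05,0],"turn":[0,0,0]},{"claw":0,"xyz":[0.04,0,-0.01],"turn":[0,0,0]},{"claw":0,"xyz":[0.04,0,-0.01],"turn":[0,0,0]},{"claw":0,"xyz":[0.04,0,-0.01],"turn":[0,0,0]},{"claw":0,"xyz":[0.04,0,-0.01],"turn":[0,0,0]},{"claw":0,"xyz":[0.04,0,-0.01],"turn":[0,0,0]},{"claw":0,"xyz":[0.04,0,-0.01],"turn":[0,0,0]},{"claw":0,"xyz":[0.04,0,-0.01],"turn":[0,0,0]},{"claw":0,"xyz":[0.04,0,-0.01],"turn":[0,0,0]},{"claw":0,"xyz":[0,0,0],"turn":[0,0,0]}]'
python3 - <<'E'
from h import *
i,D=grab_frame("top"); f=np.load("top0.npz"); i0,D0=f["i"],f["D"]
cv2.imwrite("pics/t4.png",cv2.resize(i[40:328,60:444],(800,600)))
g=[proj("top",W(s,64.5,y))[0].round().astype(int) for s in(20,40,60,78) for y in(-28,0,28)]
P=dep("top",[tuple(x) for x in g],D); print(P[:,2].reshape(4,3).round(1))
A=np.c_[(P-PV)@XS,(P-PV)@YS,np.ones(len(P))]; k=np.linalg.lstsq(A,P[:,2],rcond=None)[0]; print("slope",k)
for nm,(u,v) in dict(valve=(283,207),tee=(466,250),nut=(399,423),rail=(641,313),teepad=(438,330)).items():
    u,v=int(u*.64),int(v*.64); s=np.s_[v-22:v+23,u-22:u+23]
    print(nm,"depth change median/max-ish",np.median(np.abs(D[s]-D0[s])).round(1),np.percentile(np.abs(D[s]-D0[s]),98).round(1))
E
```

```text
time: 9.65
ee_pos: [581.4, -269.9, 243.4]
tcp_rot: [-0.548, 0.551, -0.435, 0.454]
wrist_force: [0.4, 1.0, -0.8]
finger_gap: 0.0
[[63.5 63.6 63.2]
 [61.9 64.4 59.2]
 [63.7 65.2 65.4]
 [65.1 61.3 62. ]]
slope [ 6.64171881e-03 -1.98847480e-02  6.28833684e+01]
valve depth change median/max-ish 2.0 7.1
tee depth change median/max-ish 1.9 6.9
nut depth change median/max-ish 1.7 6.7
rail depth change median/max-ish 486.3 550.6
teepad depth change median/max-ish 1.8 6.7
```

View pics/t4.png

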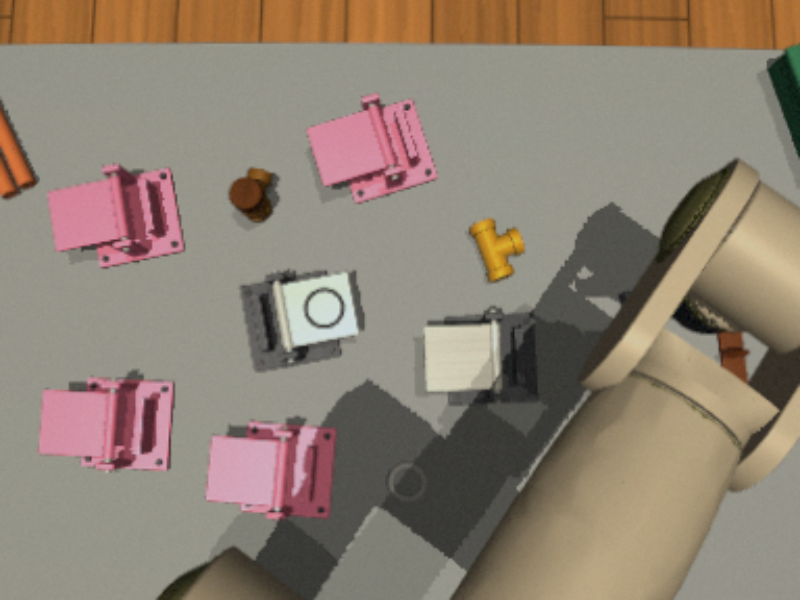

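The ringed face (322,307) lies up and level, and the paddle slope is within 0.01 rad. The tee's paddle, tee, valve and nut are unmoved. The rail at (735,355) is under the arm but about 200 mm below it. I am handing in.

```bash
python3 -c "
from workcell import *
print(finish_job())"
```

```text
the job is handed in; nothing more can be done
None
```

The valve's marker paddle is turned over and pressed home with its ringed face up. I handed the job in at about 10 s of the 35 s allowed, with the arm raised clear. I pushed it with closed fingertips from under its free edge, up and over the pivot, then pressed it down until the height stopped changing.

- **Push force:** the wrist force read up to about 2 N while turning the paddle. It reached about 20 N in the final press on the stop.
- **Paddle:** the last top view shows the ring up. A depth fit gives a slope of about 0.007 rad, so it lies level.
- **Left in place:** the tee's paddle, the tee, the valve and the nut showed no depth change beyond camera noise.
- **Not confirmed:** the arm hid most of the hook rail in the last view, so its depth check there means nothing. The arm passed well above it and never came near it.

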